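# Span an inhibition zone with sprung measuring tweezers

### The arm

A 6-joint arm with a two-finger parallel gripper is mounted at the origin on a cart in front of the work surface, level with it; the furniture and walls round the work are solid. World frame = base frame: x ahead of the robot, y to its left, z up, the work surface at z = 0. Lengths are in m, angles in rad, forces in N, time in s.
With the tool pointing down it reaches from about 0.225 to 0.875 m from the base axis. Payload 3.4 kg.
Tool frame: the origin (TCP) lies on the centre line of the jaws, within the pads' length; the fingertips stand 22 mm ahead of it and the grasp point (between the pads) lies 3 mm ahead of it; z points along the fingers, y is the line along which they close (so a half turn about z gives the same grasp; the last joint's range is limited). The gripper opens to 85 mm and grips with 20 to 120 N. Pads are 22 mm wide; open, the fingers measure 114 mm over their backs; the gripper's body (76 mm by 85 mm) begins 54 mm behind the grasp point. The pads swing forward as they close: fully open they stand 13 mm farther back than shut.
Start: joints at [-1.323, 0.276, 1.505, -0, 1.361, -0.121], TCP at [0.207, -0.536, 0.253] pointing down, gripper open.
Joint ranges: [-2.89, 2.89], [-0.75, 2.08], [0.22, 2.7], [-1.18, 4.32], [0.11, 2.71], [-2.7, 2.7]. Speed limits (rad/s): [2.57, 2.57, 3.14, 3.14, 3.14, 3.14].

### API

Orientations are given as a unit quaternion [w, x, y, z].
In Python, from rig import manip, imaging gives the robot as it stands (manip), with the cameras (imaging).
- The arm moves only by the shell command python3 steer.py 'ROWS' [OPENING] [FORCE]. ROWS is rows parted by semicolons, their numbers by spaces, 1 to 5 of them, each of 4 numbers: dx, dy, dz in m, then a turn about the tool's z in rad; each row shifts and turns the commanded pose from where the row before left it, along the tool's axes as they then stand; what a row does not reach is not made up. A row lasts 1/12 s, in which the tool goes at most 0.0417 m and 0.125 rad, less where a joint would pass 70% of its speed; a pose out of reach is approached as far as the arm can. OPENING is the finger opening in m, set as the command begins (- or left out keeps the last). The fingers move at their own pace and stop on an object; FORCE is the grip in N (left out, the last holds). Time passes only in rows, so rows that do not move let the fingers close. It prints the time, the measured TCP pose, the force, the opening and the grip force at its end.
- manip.get_state(): the state, without advancing time (a new reading comes with each control period).
- imaging.get_image(name): name is "scene" or "top" or "wrist"; returns a dict with "img" (400x640x3 uint8, red, green, blue), "camera_matrix" (3x3 intrinsics, pixels), "k1" (the pictures are not rectified: a ray, as slopes to the right and down, at radius r is drawn at 1 + k1 r^2 times it, then the intrinsics apply), "T" (4x4, takes a point from camera to world coordinates); the wrist camera has in their place "hand_eye" (4x4, takes a point from camera to tool coordinates, whose origin is the TCP and whose axes are the flange's). Camera axes: x right, y down, z forward; pixel columns grow to the right and rows downward; lengths in m; the calibration is good to about 2 mm. A picture is of the moment at which its call begins: read the wrist's pose just before it. There is no depth.
- manip.sign_off(): hands the job in; it is judged then, once.
The state is a dict: "clock": time; "qpos": joint angles; "qd": joint speeds; "effort": joint torques, N m; "position": TCP position; "ee_rot": TCP orientation; "contact_force": force on the tool from outside, world axes, zero at the start; "moment": the same for the moment, N m; "width": finger opening in m; "gripper_force": force on a finger pad.
Only numpy, scipy, OpenCV 4.12 (cv2) and the standard library are available. Lean on these libraries where they do the work, as an engineer would, in place of code of your own. Each camera call takes 0.05 s, during which the arm holds its last target. There are 200 camera calls.

### The job

Read off the zone-test plate on the black mat: take the sprung measuring tweezers from their white rest by the two ribbed finger pads, and bring their points to a few millimetres above the plate, one over each side of the widest bare zone. Squeeze until the gap between the points equals that zone's diameter and keep it dead still for a slow count of three so the scale can be read. Do not touch or shift the plate, leave the other things alone, and finish while still holding the tweezers there, squeezed to that gap.

Things in the scene. Friction and masses are not known exactly. Their poses are not given: they have to be found in the camera images.
- tweezers: Steel sprung tweezers, 145 mm long, 45 g, level on the white rest. Origin: midway between the ribbed finger pads, at the legs' mid height (42 mm up on the rest). +x to the bent points (65 mm ahead, 28 mm below), -x to the heel hinge (75 mm behind), +y to the left leg. Pads: 26 mm long in x, 10 mm high, bulging; free, 42 mm across in y. A scale tongue crosses 33 mm behind, up to z 6 mm.
- leg_left (a joint): Left leg's inward swing about the heel, rad: 0 free, up to 0.15. Each leg is sprung outwards by 5 N m/rad (65 N per rad at the pads). The tweezers balance 5 mm behind their origin; gripped too lightly they tip about the pads, so squeeze the pads to 37 mm or less before lifting.
- leg_right (a joint): Right leg's inward swing, rad, likewise. Free, the points stand 44 mm apart; gap = 44 mm - 138 mm/rad x (leg_left + leg_right), so 0.072 rad on each leg gives 24 mm. The points close 1.8 mm for each mm the pads are squeezed: a finger opening of about 31 mm gives a gap of 24 mm.
- point_left (a point): End of the left leg's bent point (point 2 mm thick).
- point_right (a point): End of the right leg's bent point (point 2 mm thick).
- rest: White plastic rest, fixed, base 118 x 62 x 5 mm, with two uprights that carry the legs 38 mm above the worktop (side lips up to 45 mm). Origin: centre of its underside, below the tweezers' origin; +x the way the points lie. Between the uprights, from -42 to +30 mm in x, fingers have free room down to the base.
- plate: Clear culture dish upside down on the black mat, loose, 60 g, 90 mm across, 15 mm high (top 17 mm above the worktop). Cream growth with four 6 mm white paper discs, three inside dark bare round zones of 24, 16 and 11.5 mm diameter, one without. Origin: centre of its underside; the widest zone's centre is 22.5 mm from the dish's centre along +x.
- wide_zone (a point): Centre of the widest bare zone (24 mm diameter), level with the top of the dish, 15 mm above its underside.
- mat: Black viewing mat, fixed, 150 x 150 x 2 mm, under the dish; origin at the centre of its underside. Beware: a tall grey fridge stands to the right of the worktop (left side at y = -0.55, front with its handle from x = 0.27); from a start on the right, swing left before reaching forward.
- timer: White bench timer, 66 x 66 x 18 mm, bystander; origin at the centre of its underside.
- plate_a: Another cream culture plate, 90 mm across, 15 mm high, on the bench, bystander; origin at the centre of its underside.
- marker: Black and white marker pen, 135 mm long, bystander; origin at the centre of its underside.

How it is judged:
By the outcome, as a careful person would: the job done as asked, in the order asked, and still so for the second after the job is handed in, while the arm keeps its last pose, push and grip.
It also fails if it takes over 45 s, if anything falls off the work surface, if the arm or the gripper's body presses on something with over 40 N, if the wrist force passes 120 N, or if a joint passes its speed limit or range.

## Working session

There is one attempt and no reset: what is moved stays moved. The work goes in short steps, Python scripts to look and compute and a shell command to move; the robot and the scene stay as the last step left them, time stands still between calls to the robot, and variables do not carry over. Pictures are saved under pics/ and viewed, at most 10 in all, crops included, and the job is handed in when it is done.

```bash
ls; mkdir -p pics; cat > h.py <<'E'
import numpy as np, cv2
from rig import manip, imaging
from scipy.spatial.transform import Rotation as R
def q2R(q): return R.from_quat([q[1],q[2],q[3],q[0]]).as_matrix()
def grab(name,fn=None):
    s=manip.get_state(); d=imaging.get_image(name)
    if name=="wrist":
        T=np.eye(4);T[:3,:3]=q2R(s["ee_rot"]);T[:3,3]=s["position"]; d["T"]=T@np.array(d["hand_eye"])
    if fn: cv2.imwrite(fn,d["img"][:,:,::-1])
    return d
def dist(d): return np.array([d["k1"],0,0,0,0],float)
def ray(d,px):
    K=np.array(d["camera_matrix"],float)
    p=np.array(px,float).reshape(-1,1,2)
    n=(p[:,0]-K[:2,2])/[K[0,0],K[1,1]]; m=n.copy()
    for _ in range(30): m=n/(1+d["k1"]*(m**2).sum(1,keepdims=True))
    T=np.array(d["T"]); v=np.c_[m,np.ones(len(m))]@T[:3,:3].T
    return T[:3,3],v
def plane(d,px,z):
    o,v=ray(d,px); return o+v*((z-o[2])/v[:,2:3])
def tri(obs):
    A=np.zeros((3,3));b=np.zeros(3);P=[]
    for d,p in obs:
        o,v=ray(d,p); v=v[0]/np.linalg.norm(v[0]); M=np.eye(3)-np.outer(v,v);A+=M;b+=M@o;P.append((o,M))
    x=np.linalg.solve(A,b); return x,[np.linalg.norm(M@(x-o)) for o,M in P]
def proj(d,X):
    T=np.linalg.inv(np.array(d["T"])); c=np.atleast_2d(X)@T[:3,:3].T+T[:3,3]; n=c[:,:2]/c[:,2:]
    n=n*(1+d["k1"]*(n**2).sum(1,keepdims=True)); K=np.array(d["camera_matrix"]); return n*[K[0,0],K[1,1]]+K[:2,2]
E
python3 - <<'E'
from h import *
for n in("scene","top"):
    d=grab(n,f"pics/{n}0.png"); print(n,np.round(d["T"],3).tolist(),np.round(d["camera_matrix"],1).tolist(),d["k1"])
print(manip.get_state())
E
```

```text
pics
rig.py
steer.py
scene [[-0.851, -0.296, 0.435, 0.12], [-0.526, 0.492, -0.694, 0.734], [-0.009, -0.819, -0.574, 0.627], [0.0, 0.0, 0.0, 1.0]] [[418.7, 0.0, 313.2], [0.0, 418.7, 198.2], [0.0, 0.0, 1.0]] -0.0014075323355600205
top [[-0.021, -0.999, 0.04, 0.489], [-1.0, 0.02, -0.008, 0.039], [0.008, -0.04, -0.999, 1.043], [0.0, 0.0, 0.0, 1.0]] [[417.3, 0.0, 313.4], [0.0, 417.3, 196.1], [0.0, 0.0, 1.0]] 0.011263227774011316
{'clock': 0.1, 'qpos': array([-1.32300824e+00,  2.76518600e-01,  1.50601524e+00, -2.25519553e-05,
        1.36067256e+00, -1.21007710e-01]), 'qd': array([-0.00059217,  0.00028907, -0.0031141 , -0.00151598, -0.00201251,
        0.00067739]), 'effort': array([ 1.13449671e-03, -4.17699373e+01, -2.46404457e+01, -1.21904045e-04,
        5.84469584e-03,  1.40974993e-05]), 'position': array([ 0.20716026, -0.53592298,  0.2525302 ]), 'ee_rot': array([-8.04554259e-04,  9.83046074e-01,  1.83356933e-01, -6.21175209e-05]), 'contact_force': array([-0.89358891, -1.75666034,  0.16224614]), 'moment': array([-0.0006809 ,  0.04998082,  0.00050344]), 'gripper_force': 0.0, 'width': 0.08531182614459497}
```

View pics/top0.png

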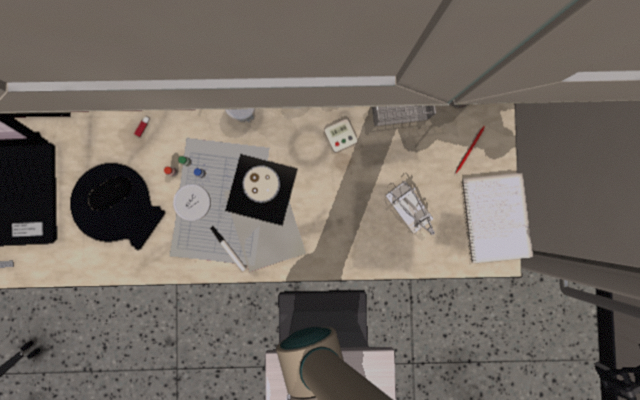

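View pics/scene0.png

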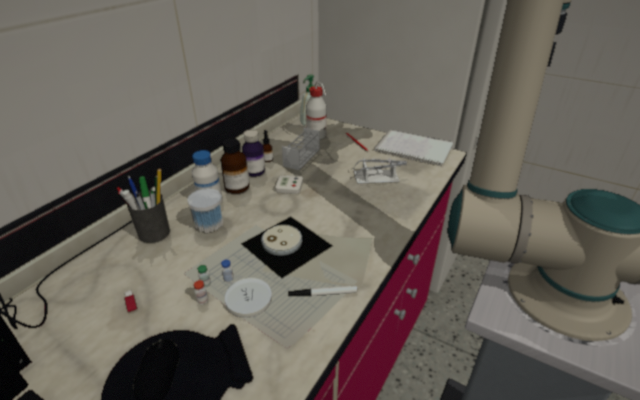

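The top view shows the tweezers on the rest near (410,207), the black mat and plate near (262,185), and the timer, plate_a and marker at (340,134), (192,203) and (228,248). The scene view shows the tweezers at about (378,170) and the plate at about (282,240). I'll enlarge the tweezers and plate.

```bash
python3 - <<'E'
from h import *
t=cv2.imread("pics/top0.png");s=cv2.imread("pics/scene0.png")
c=lambda i,x,y,w,h:cv2.resize(i[y:y+h,x:x+w],(400,300),interpolation=cv2.INTER_CUBIC)
m=np.vstack([np.hstack([c(t,370,163,80,60+15),c(t,222,148,80,75)]),np.hstack([c(s,340,140,80,60),c(s,242,210,80,60)])])
cv2.imwrite("pics/m1.png",m[:600])
d=grab("top"); 
for z in(0,.042): print(plane(d,[[410,207],[395,180],[430,230],[262,185]],z).round(3).tolist())
E
```

```text
[[0.498, -0.211, 0.0], [0.567, -0.176, 0.0], [0.44, -0.26, 0.0], [0.561, 0.158, 0.0]]
[[0.498, -0.201, 0.042], [0.564, -0.167, 0.042], [0.442, -0.248, 0.042], [0.558, 0.153, 0.042]]
```

View pics/m1.png

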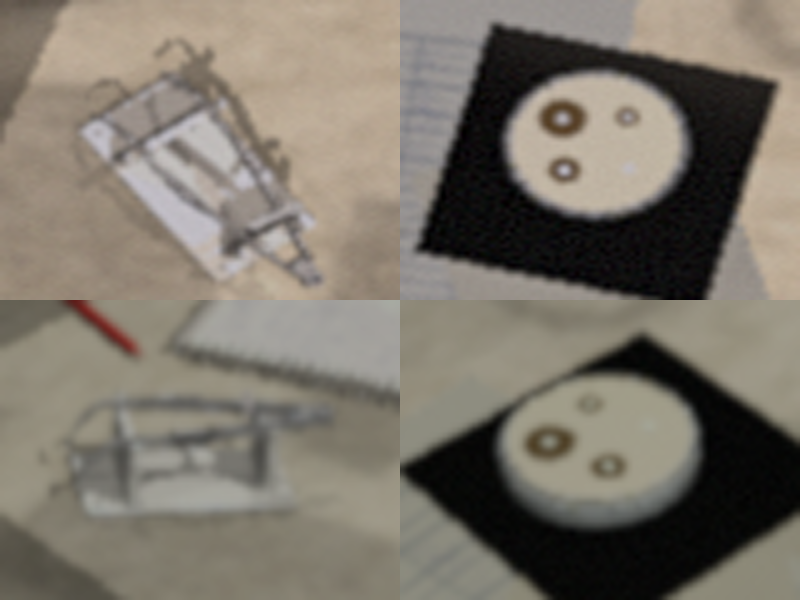

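```bash
python3 steer.py '.014 -.037 0 0;.014 -.037 0 0;.014 -.037 0 0;.014 -.037 0 -.1;.014 -.037 0 -.127'; python3 - <<'E'
from h import *
d=grab("wrist","pics/w1.png"); print(np.round(d["hand_eye"],3).tolist(),np.round(d["camera_matrix"],1).tolist(),d["k1"]); s=manip.get_state();print(s["position"],q2R(s["ee_rot"]).round(3).tolist())
print(proj(d,[[.5,-.2,.04]]))
E
```

```text
clock: 0.57
position: [0.2019, -0.3367, 0.2528]
ee_rot: [-0.0, 0.956, 0.295, 0.0]
contact_force: [1.1, 0.6, 0.9]
width: 0.0857
gripper_force: 0.0
[[-0.0, -0.967, -0.256, 0.066], [1.0, -0.0, -0.0, -0.001], [0.0, -0.256, 0.967, -0.12], [0.0, 0.0, 0.0, 1.0]] [[316.3, 0.0, 313.6], [0.0, 316.3, 203.2], [0.0, 0.0, 1.0]] -0.06386516897141153
[ 0.19995491 -0.32737721  0.25208473] [[0.822, 0.569, -0.002], [0.569, -0.822, 0.011], [0.005, -0.011, -1.0]]
[[ 375.409255   -163.51914983]]
```

```bash
python3 steer.py '.036 .009 0 0;.036 .009 0 0;.036 .009 0 0;.036 .009 0 0;.036 .009 0 0'; python3 steer.py '.036 .009 0 0;.036 .009 0 0;0 0 0 0;0 0 0 0';python3 - <<'E'
from h import *
import pickle
d=grab("wrist","pics/w2.png"); pickle.dump(d,open("w2.pkl","wb")); s=manip.get_state();print(s["position"],q2R(s["ee_rot"]).round(3).tolist())
E
```

```text
clock: 1.03
position: [0.3777, -0.2746, 0.2534]
ee_rot: [0.0, 0.956, 0.292, -0.0]
contact_force: [0.5, -1.1, 0.9]
width: 0.0858
gripper_force: 0.0
clock: 1.37
position: [0.4474, -0.2493, 0.2526]
ee_rot: [-0.0, 0.956, 0.294, -0.0]
contact_force: [0.2, -0.3, -0.4]
width: 0.0852
gripper_force: 0.0
[ 0.44603599 -0.24969131  0.25266227] [[0.828, 0.561, -0.002], [0.561, -0.828, 0.0], [-0.001, -0.001, -1.0]]
```

View pics/w2.png

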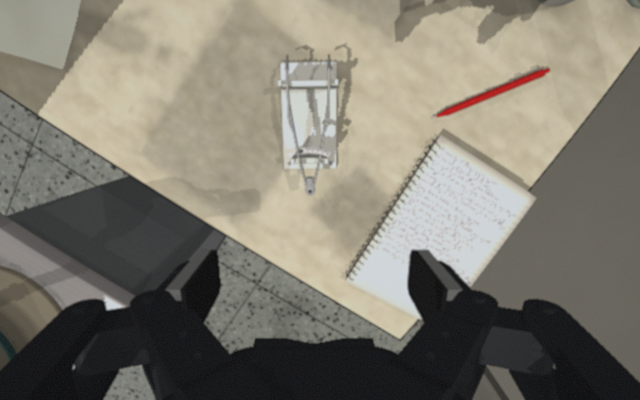

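The wrist view shows the tweezers lying almost parallel to the tool's x axis: points near (300,47) and (346,47), heel at (310,190), rest from (280,62) to (338,168). I'll take two closer views.

```bash
python3 - <<'E'
from h import *
import pickle
d=pickle.load(open("w2.pkl","rb")); print(plane(d,[[311,115],[310,190],[311,60]],.042).round(4).tolist())
E
python3 steer.py '.02 .00 .03 0;.02 0 .03 0;0 0 0 0;0 0 0 0'; python3 - <<'E'
from h import *
import pickle
d=grab("wrist","pics/w3.png"); pickle.dump(d,open("w3.pkl","wb")); s=manip.get_state();print(s["position"])
E
python3 steer.py '.035 0 0 0;.025 0 0 0;0 0 0 0;0 0 0 0'; python3 - <<'E'
from h import *
import pickle
d=grab("wrist","pics/w4.png"); pickle.dump(d,open("w4.pkl","wb")); s=manip.get_state();print(s["position"])
a=cv2.imread("pics/w3.png")[20:270,215:415];b=cv2.imread("pics/w4.png")[100:350,215:415]
cv2.imwrite("pics/m2.png",np.hstack([cv2.resize(i,(400,500),interpolation=cv2.INTER_CUBIC) for i in(a,b)]))
E
```

```text
[[0.503, -0.2066, 0.042], [0.4379, -0.2493, 0.042], [0.5465, -0.1772, 0.042]]
clock: 1.75
position: [0.4772, -0.2275, 0.192]
ee_rot: [-0.001, 0.956, 0.292, -0.002]
contact_force: [-0.4, -0.0, 0.1]
width: 0.0851
gripper_force: 0.0
[ 0.47794104 -0.22839504  0.1934308 ]
clock: 2.13
position: [0.5293, -0.1951, 0.1951]
ee_rot: [0.001, 0.956, 0.293, 0.001]
contact_force: [-0.5, -0.1, -0.3]
width: 0.0857
gripper_force: 0.0
[ 0.52855139 -0.1952471   0.19479319]
```

View pics/m2.png

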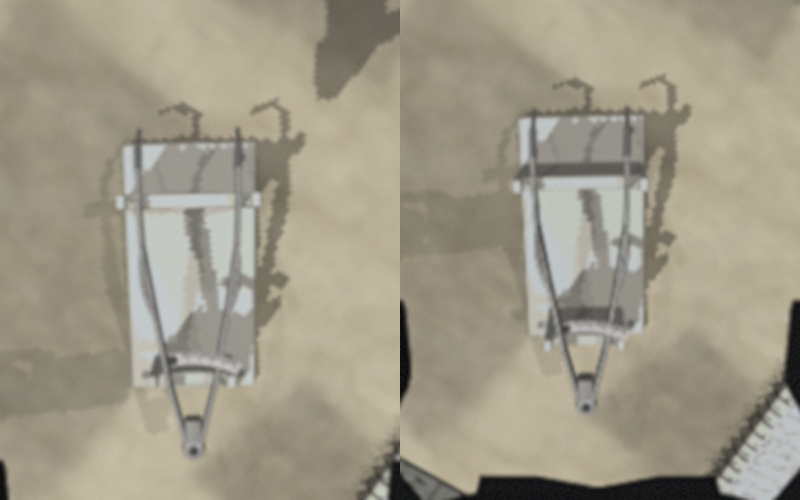

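```bash
python3 - <<'E'
from h import *
import pickle
a=pickle.load(open("w3.pkl","rb"));b=pickle.load(open("w4.pkl","rb"))
F=dict(heel=((193,450),(586,405)),tl=((139,131),(534,109)),tr=((237,129),(628,109)),lipL=((120,202),(518,186)),lipR=((257,200),(645,184)),baseBL=((135,386),(530,334)),baseBR=((255,384),(644,334)),baseFL=((123,144),(520,117)),baseFR=((255,144),(644,117)))
X={}
for k,(p,q) in F.items():
    x,e=tri([(a,(215+p[0]/2,20+p[1]/2)),(b,(215+(q[0]-400)/2,100+q[1]/2))]); X[k]=x; print(k,x.round(4),np.round(e,4))
    zz={'h':.042,'t':.014,'l':.045,'b':.005}[k[0]]
    print('   planes',[plane(d,[r],zz)[0,:2].round(4).tolist() for d,r in((a,(215+p[0]/2,20+p[1]/2)),(b,(215+(q[0]-400)/2,100+q[1]/2)))])
E
```

```text
heel [ 0.437 -0.25   0.043] [0.0001 0.0001]
   planes [[0.4367, -0.2503], [0.4365, -0.2503]]
tl [ 0.5402 -0.1511  0.015 ] [0.0002 0.0002]
   planes [[0.5403, -0.1512], [0.5399, -0.1509]]
tr [ 0.5651 -0.1873  0.0189] [0.0002 0.0002]
   planes [[0.5655, -0.1871], [0.5649, -0.1879]]
lipL [ 0.5116 -0.1638  0.0436] [0.0001 0.0001]
   planes [[0.5117, -0.1639], [0.5121, -0.1639]]
lipR [ 0.5438 -0.2101  0.0431] [0.0001 0.0001]
   planes [[0.5438, -0.2101], [0.544, -0.2096]]
baseBL [ 0.4353 -0.2145  0.0028] [0.0005 0.0005]
   planes [[0.4362, -0.2147], [0.436, -0.2137]]
baseBR [ 0.4719 -0.2634  0.009 ] [0.0002 0.0002]
   planes [[0.4712, -0.2646], [0.4703, -0.2646]]
baseFL [ 0.5317 -0.1471  0.006 ] [0. 0.]
   planes [[0.5316, -0.147], [0.5315, -0.1471]]
baseFR [ 0.5656 -0.1976  0.0058] [0.0001 0.0001]
   planes [[0.5658, -0.1977], [0.5655, -0.1976]]
```

Triangulated: point gap 43.9 mm, point tips at z 15–19 mm, heel 43 mm, lips 43 mm, heel to points 141 mm. All agree with the text. The origin is about (0.4995, -0.2065) at yaw 34.8°. Next I move above it and re-check alignment.

```bash
python3 steer.py '-.011 -.0023 .03 -.012;-.011 -.0023 .03 0;-.0103 -.0023 .02 0;0 0 0 0;0 0 0 0'; python3 - <<'E'
from h import *
import pickle
d=grab("wrist","pics/w5.png"); pickle.dump(d,open("w5.pkl","wb")); s=manip.get_state();p=s["position"];Rm=q2R(s["ee_rot"]);print(p,Rm.round(3).tolist())
print(proj(d,[[.4995,-.2065,.042],[.4369,-.2503,.042],[.5402,-.1511,.014],[.5651,-.1873,.014]]).round(1).tolist())
print((Rm.T@(np.array([.4980,-.2076,.044])-p)).round(4))
E
```

```text
clock: 2.6
position: [0.4971, -0.2075, 0.1136]
ee_rot: [-0.0, 0.955, 0.297, -0.0]
contact_force: [0.6, -0.0, 0.1]
width: 0.0855
gripper_force: 0.0
[ 0.4987849  -0.20788774  0.11469563] [[0.823, 0.568, 0.002], [0.568, -0.823, -0.001], [0.001, 0.002, -1.0]]
[[316.4, 221.4], [316.9, 324.2], [282.9, 116.7], [348.0, 116.7]]
[-0.0006 -0.0008  0.0707]
```

View pics/w5.png

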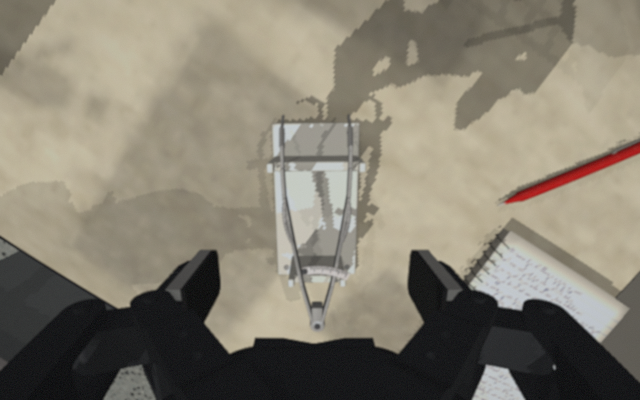

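Predicted and seen pixels agree within 2 px (heel (317,325), tips (282,118) and (350,117)), so I descend and squeeze.

```bash
python3 steer.py '0 0 .025 0;0 0 .025 0;0 0 .02 0;0 0 0 0;0 0 0 0' - 20; python3 steer.py '0 0 0 0;0 0 0 0;0 0 0 0;0 0 0 0;0 0 0 0' .05;python3 steer.py '0 0 0 0;0 0 0 0;0 0 0 0;0 0 0 0;0 0 0 0' .034;
```

```text
clock: 3.07
position: [0.4995, -0.2072, 0.0444]
ee_rot: [0.001, 0.954, 0.298, 0.001]
contact_force: [-0.0, -0.4, 0.5]
width: 0.0855
gripper_force: 0.0
clock: 3.48
position: [0.4988, -0.2069, 0.0441]
ee_rot: [0.001, 0.954, 0.298, 0.0]
contact_force: [0.5, -0.4, -0.2]
width: 0.0501
gripper_force: 0.0
clock: 3.9
position: [0.499, -0.207, 0.0437]
ee_rot: [0.001, 0.954, 0.298, 0.001]
contact_force: [1.0, 0.0, 4.9]
width: 0.034
gripper_force: 2.6
```

```bash
python3 steer.py '0 0 -.005 0;0 0 -.01 0;0 0 -.015 0;0 0 -.015 0;0 0 -.015 0'; python3 steer.py '0 0 -.01 0;0 0 -.005 0;0 0 0 0;0 0 0 0;0 0 0 0';python3 - <<'E'
from h import *
import pickle
d=grab("wrist","pics/w6.png"); pickle.dump(d,open("w6.pkl","wb")); s=manip.get_state();p=s["position"];Rm=q2R(s["ee_rot"]);print(p,Rm.round(3).tolist())
t=np.array([[-.0735,0,.0],[0,.0,.003],[.0665,-.0146,.031],[.0665,.0146,.031]])@Rm.T+p
print(proj(d,t).round(1).tolist())
E
```

```text
clock: 4.32
position: [0.4978, -0.2064, 0.104]
ee_rot: [-0.0, 0.954, 0.298, -0.001]
contact_force: [-0.3, -0.6, 0.3]
width: 0.0342
gripper_force: 3.2
clock: 4.73
position: [0.4978, -0.2063, 0.1175]
ee_rot: [-0.001, 0.954, 0.298, -0.001]
contact_force: [0.1, -0.3, -0.5]
width: 0.0344
gripper_force: 3.2
[ 0.49776991 -0.20633634  0.11742329] [[0.822, 0.569, -0.002], [0.569, -0.822, 0.001], [-0.001, -0.002, -1.0]]
[[315.9, 412.0], [316.3, 276.6], [284.7, 117.7], [347.5, 117.7]]
```

View pics/w6.png

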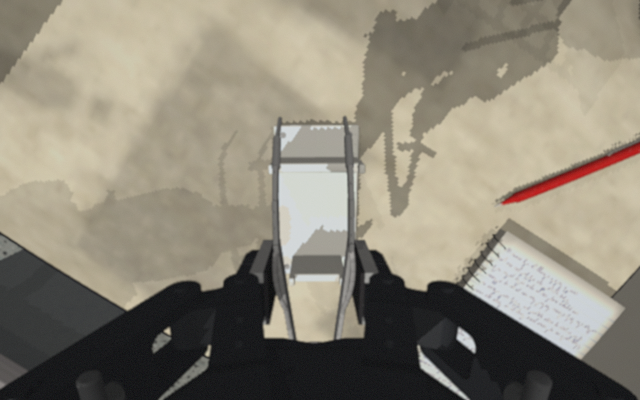

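Lifted: the tweezers stay level (tips at (280,118) and (347,118), on the predicted row) and clear of the rest. Next I locate the wide zone by mask in the two fixed views.

```bash
cat > zone.py <<'E'
from h import *
def zone(d,box,f=6):
    x,y,w,h=box; im=cv2.resize(d["img"][y:y+h,x:x+w],None,fx=f,fy=f,interpolation=cv2.INTER_CUBIC)
    g=im.astype(int); m=((g[...,0]-g[...,2]>12)&(g.max(2)<130)&(g.max(2)>40)).astype(np.uint8)
    cs,_=cv2.findContours(m,cv2.RETR_EXTERNAL,cv2.CHAIN_APPROX_NONE)
    out=[]
    for c in sorted(cs,key=cv2.contourArea)[::-1][:3]:
        M=cv2.moments(c)
        if M["m00"]<30: continue
        out.append((((M["m10"]/M["m00"]+.5)/f-.5+x,(M["m01"]/M["m00"]+.5)/f-.5+y),M["m00"]/f/f,cv2.boundingRect(c)))
    return out,m*255
if __name__=="__main__":
    T=grab("top");S=grab("scene")
    a,ma=zone(T,(240,160,45,45)); b,mb=zone(S,(255,220,55,45))
    for r in a:print("top",np.round(r[0],1),round(r[1],1),plane(T,[r[0]],.017).round(4))
    for r in b:print("scene",np.round(r[0],1),round(r[1],1),plane(S,[r[0]],.017).round(4))
    print(tri([(T,a[0][0]),(S,b[0][0])]))
    p=manip.get_state()["position"]; print(p)
E
python3 zone.py
```

```text
top [254.  177.1] 56.5 [[0.5797 0.1751 0.017 ]]
top [254.4 190. ] 22.2 [[0.5478 0.1746 0.017 ]]
top [276.2 162.8] 14.1 [[0.6139 0.1199 0.017 ]]
scene [304.9 222.6] 60.7 [[0.5463 0.0924 0.017 ]]
scene [271.4 238.1] 52.3 [[0.5802 0.1782 0.017 ]]
scene [275.6 225.9] 45.2 [[0.5979 0.1379 0.017 ]]
(array([0.54556863, 0.15301038, 0.06480764]), [np.float64(0.03341556278047689), np.float64(0.033415562780476804)])
[ 0.49790741 -0.2064091   0.11748113]
```

```bash
python3 steer.py '.009 -.011 0 0;.018 -.0223 0 0;.018 -.0223 0 0;.018 -.0223 0 0;.018 -.0223 0 0'; python3 steer.py '.018 -.0223 0 0;.018 -.0223 0 0;.018 -.0223 0 0;.018 -.0223 0 0;.018 -.0223 0 0'; python3 steer.py '.018 -.0223 0 0;.018 -.0223 0 0;.009 -.0117 0 0;0 0 0 0;0 0 0 0'; python3 steer.py '0 0 0 0'; python3 - <<'E'
from h import *
import pickle
d=grab("wrist","pics/w7.png"); pickle.dump(d,open("w7.pkl","wb")); s=manip.get_state();p=s["position"];Rm=q2R(s["ee_rot"]);print(p,Rm.round(3).tolist())
t=np.array([[.0665,-.0146,.031],[.0665,.0146,.031]])@Rm.T+p
print(proj(d,np.vstack([t,[.58,.1767,.017]])).round(1).tolist())
E
```

```text
clock: 5.3
position: [0.5075, -0.0761, 0.118]
ee_rot: [-0.0, 0.955, 0.298, -0.0]
contact_force: [0.7, -0.8, 0.4]
width: 0.0341
gripper_force: 3.2
clock: 5.72
position: [0.5177, 0.067, 0.118]
ee_rot: [-0.0, 0.954, 0.298, -0.0]
contact_force: [-0.4, -0.6, 0.1]
width: 0.0338
gripper_force: 3.2
clock: 6.13
position: [0.5226, 0.1378, 0.1179]
ee_rot: [0.0, 0.954, 0.3, -0.001]
contact_force: [0.6, -0.5, -0.9]
width: 0.034
gripper_force: 3.2
clock: 6.22
position: [0.5228, 0.1364, 0.118]
ee_rot: [0.0, 0.954, 0.299, -0.001]
contact_force: [0.7, 0.2, -0.8]
width: 0.034
gripper_force: 3.2
[0.52290938 0.13603123 0.11806639] [[0.822, 0.569, -0.001], [0.569, -0.822, -0.001], [-0.001, 0.0, -1.0]]
[[285.6, 117.8], [348.5, 117.9], [314.6, 112.8]]
```

View pics/w7.png

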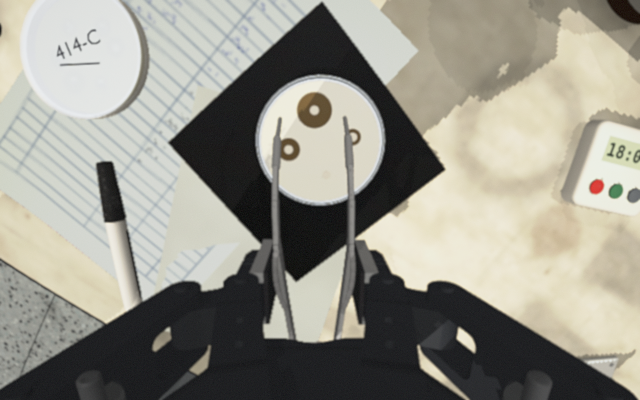

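The zone sits at about (314,110) over the plate; tips at about (280,118) and (346,118), nearly centred. I'll measure zone and tips exactly from this image.

```bash
cat > tips.py <<'E'
from zone import *
def tips(d,cx=(272,288,338,356),rows=(95,140)):
    g=cv2.cvtColor(d["img"],cv2.COLOR_RGB2GRAY).astype(float); out=[]
    for a,b in((cx[0],cx[1]),(cx[2],cx[3])):
        w=g[rows[0]:rows[1],a:b]; bg=np.median(g[rows[0]:rows[0]+12,a:b]); dk=np.clip(bg-15-w,0,None)
        out.append([(rows[0]+i,round(float((dk[i]*np.arange(a,b)).sum()/dk[i].sum()),1),int(dk[i].sum())) for i in range(len(w)) if dk[i].sum()>40])
    return out
E
python3 - <<'E'
from tips import *
import pickle
d=pickle.load(open("w7.pkl","rb"))
for r in tips(d): print(r[:16])
z,_=zone(d,(265,80,120,120),4)
for r in z: print(np.round(r[0],1),round(r[1],1),plane(d,[r[0]],.017).round(4),np.round(np.array(r[2])/4,1))
E
```

```text
[(95, 274.3, 493), (96, 274.1, 362), (97, 273.8, 274), (98, 273.4, 206), (99, 272.9, 151), (100, 272.5, 103), (101, 272.2, 62), (117, 279.6, 132), (118, 279.6, 288), (119, 279.5, 360), (120, 279.3, 385), (121, 279.3, 386), (122, 279.2, 389), (123, 279.1, 380), (124, 278.9, 369), (125, 278.8, 381)]
[(116, 344.4, 131), (117, 344.2, 271), (118, 344.4, 340), (119, 344.6, 348), (120, 344.7, 349), (121, 344.9, 341), (122, 345.0, 347), (123, 345.0, 356), (124, 345.2, 371), (125, 345.5, 375), (126, 345.7, 357), (127, 345.8, 358), (128, 347.1, 447), (129, 349.4, 847), (130, 350.1, 1197), (131, 350.2, 1213)]
[315.5 111.2] 779.5 [[0.5812 0.1768 0.017 ]] [33.5 13.  32.8 34.5]
[288.8 149. ] 332.4 [[0.5498 0.1775 0.017 ]] [15.2 58.8 19.2 21.5]
[355.  135.6] 56.3 [[0.5834 0.1452 0.017 ]] [83.5 49.5 11.8 15.8]
```

```bash
cat > delta.py <<'E'
from tips import *
def delta(d,L,Rr,Z,tz=.030):
    T=np.array(d["T"])@np.linalg.inv(np.array(d["hand_eye"])); p=T[:3,3];Rm=T[:3,:3]
    t=plane(d,[L,Rr],p[2]-tz); z=plane(d,[Z],.017)[0]
    print("tcp",p.round(4),"gap",np.linalg.norm(t[0]-t[1]).round(4),"tips(tool)",((t-p)@Rm).round(4).tolist(),"zone",z.round(4),"delta tool",(Rm.T@(z-t.mean(0))).round(4))
E
python3 - <<'E'
from delta import *
import pickle
delta(pickle.load(open("w7.pkl","rb")),(279.5,117.5),(344.3,116.5),(315,110.6))
E
```

```text
tcp [0.5228 0.1364 0.118 ] gap 0.0299 tips(tool) [[0.0666, -0.0169, 0.0299], [0.067, 0.013, 0.0299]] zone [0.5813 0.1773 0.017 ] delta tool [0.0047 0.0017 0.071 ]
```

```bash
python3 steer.py '.0015 .0006 .01 0;.0016 .0006 .015 0;.0016 .0005 .015 0;0 0 .01 0;0 0 0 0'; python3 steer.py '0 0 0 0;0 0 0 0'; python3 - <<'E'
from delta import *
import pickle
d=grab("wrist","pics/w8.png"); pickle.dump(d,open("w8.pkl","wb"))
for r in tips(d): print(r[:12])
z,_=zone(d,(285,75,62,80),4)
for r in z: b=np.array(r[2])/4;print(np.round(r[0],1),round(r[1],1),b,285+b[0]+b[2]/2-.5,75+b[1]+b[3]/2-.5)
E
```

```text
clock: 6.68
position: [0.5264, 0.1368, 0.0657]
ee_rot: [-0.0, 0.955, 0.298, -0.003]
contact_force: [-0.4, -0.5, 0.2]
width: 0.0339
gripper_force: 3.2
clock: 6.85
position: [0.5286, 0.1376, 0.0686]
ee_rot: [0.0, 0.955, 0.298, 0.0]
contact_force: [0.3, -0.5, 0.6]
width: 0.0342
gripper_force: 3.2
[(113, 287.0, 48), (114, 287.0, 67), (115, 286.8, 91), (116, 286.4, 118), (117, 283.1, 257), (118, 281.7, 411), (119, 281.2, 495), (120, 280.9, 524), (121, 280.8, 535), (122, 280.6, 524), (123, 280.4, 511), (124, 280.2, 497)]
[(116, 344.4, 132), (117, 344.2, 273), (118, 344.4, 341), (119, 344.6, 349), (120, 344.8, 346), (121, 344.9, 350), (122, 345.0, 346), (123, 345.0, 354), (124, 345.2, 375), (125, 345.5, 373), (126, 345.7, 359), (127, 345.8, 358)]
[309.2 117.8] 1516.9 [ 2.75 20.75 43.75 45.  ] 309.125 117.75
```

View pics/w8.png

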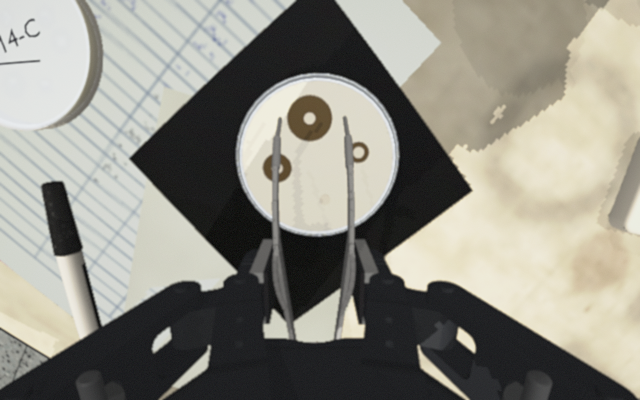

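Zone is at (309,118), 44 px wide; tips at (279.5,117.5) and (344.3,116.5), level with it but the pair sits about 3 px to the right.

```bash
python3 - <<'E'
from delta import *
import pickle
d=pickle.load(open("w8.pkl","rb"))
delta(d,(279.5,117.5),(344.3,116.5),(309.1,117.75))
print(plane(d,[[287.2,117.75],[331,117.75],[309,95.5],[309,140.5]],.017))
E
```

```text
tcp [0.5286 0.1376 0.0686] gap 0.0299 tips(tool) [[0.0666, -0.0169, 0.03], [0.067, 0.013, 0.03]] zone [0.5813 0.1783 0.017 ] delta tool [-0.0002 -0.0016  0.0216]
[[0.57475104 0.18784008 0.017     ]
 [0.58788114 0.16883242 0.017     ]
 [0.5905725  0.1847557  0.017     ]
 [0.57149915 0.17165672 0.017     ]]
```

```bash
python3 steer.py '0 -.0008 .005 0;0 -.0008 .006 0;0 0 .004 0;0 0 .0025 0;0 0 0 0'; python3 steer.py '0 0 0 0;0 0 0 0;0 0 0 0' .0311; python3 - <<'E'
from delta import *
import pickle
d=grab("wrist","pics/w9.png"); pickle.dump(d,open("w9.pkl","wb"))
for r in tips(d,(272,296,330,356)): print(r[:30:2])
z,_=zone(d,(280,85,64,75),4)
for r in z: b=np.array(r[2])/4;print(np.round(r[0],1),round(r[1],1),b,280+b[0]+b[2]/2-.5,85+b[1]+b[3]/2-.5)
c=cv2.cvtColor(d["img"],4)[80:180,250:375]; cv2.imwrite("pics/m3.png",cv2.resize(c,(750,600),interpolation=cv2.INTER_CUBIC))
s=manip.get_state();print(s["position"],s["width"])
E
```

```text
clock: 7.32
position: [0.5267, 0.1392, 0.05]
ee_rot: [-0.0, 0.954, 0.298, -0.001]
contact_force: [1.2, -0.3, 0.6]
width: 0.0343
gripper_force: 3.2
clock: 7.57
position: [0.5275, 0.1393, 0.0509]
ee_rot: [0.0, 0.954, 0.298, 0.0]
contact_force: [0.6, 0.8, -1.1]
width: 0.0311
gripper_force: 4.4
[(99, 294.7, 50), (101, 294.3, 226), (103, 293.8, 434), (105, 293.2, 602), (107, 292.8, 739), (109, 292.4, 850), (111, 292.0, 944), (113, 291.7, 1026), (115, 291.5, 1079), (117, 290.3, 1313), (119, 289.4, 1601), (121, 289.1, 1596), (123, 288.9, 1537), (125, 288.8, 1478), (127, 288.5, 1426)]
[(99, 330.2, 72), (101, 330.9, 281), (103, 331.5, 451), (105, 332.1, 603), (107, 332.5, 716), (109, 333.0, 819), (111, 333.2, 877), (113, 333.5, 946), (115, 333.6, 978), (117, 334.6, 1192), (119, 334.8, 1311), (121, 334.9, 1347), (123, 335.0, 1399), (125, 335.1, 1334), (127, 335.0, 1190)]
[313.  117.7] 1916.4 [ 8.25  8.   50.25 50.5 ] 312.875 117.75
[0.52746374 0.13925093 0.05094746] 0.0314368784152224
```

View pics/m3.png

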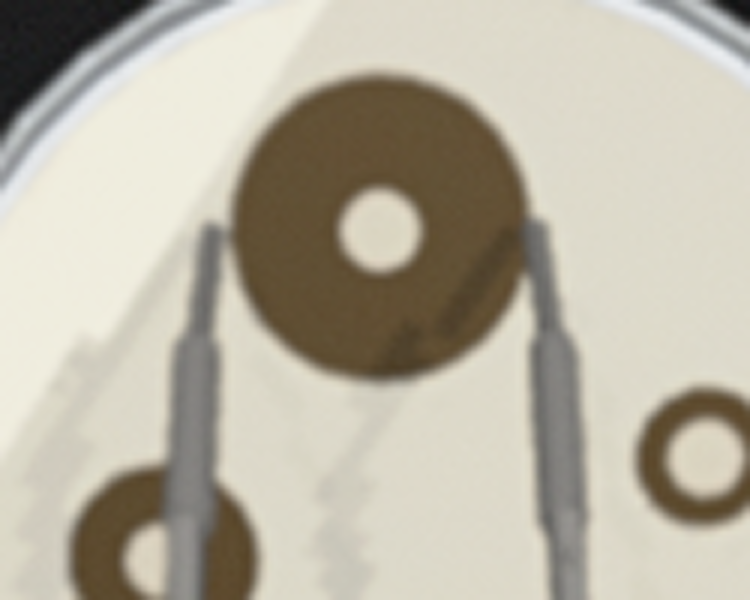

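The close view shows the zone at px 288.7–337.8 (centre 313.3,118). The tips straddle it at 285.1 and 339.2, with inner faces about 50 px apart, roughly the zone's 24 mm at the tips' height. Now the remaining offset.

```bash
python3 - <<'E'
from delta import *
import pickle
delta(pickle.load(open("w9.pkl","rb")),(284.8,117.3),(338.9,116.8),(313,117.7))
E
```

```text
tcp [0.5275 0.1393 0.0509] gap 0.025 tips(tool) [[0.0666, -0.0144, 0.03], [0.0669, 0.0105, 0.03]] zone [0.5813 0.1783 0.017 ] delta tool [-0.0003  0.0005  0.0039]
```

```bash
python3 steer.py '-.0003 .0005 0 0;0 0 0 0;0 0 0 0;0 0 0 0;0 0 0 0'|grep -E "pos|width"
H='0 0 0 0;0 0 0 0;0 0 0 0;0 0 0 0;0 0 0 0'
for i in 1 2 3 4 5 6 7 8 9 10 11; do python3 steer.py '0 0 0 0;0 0 0 0;0 0 0 0;0 0 0 0;0 0 0 0'|grep -E "clock|pos|width"|tr '\n' ' ';echo; done
python3 - <<'E'
from delta import *
d=grab("wrist","pics/w10.png")
for r in tips(d,(278,296,330,348),(113,122)): print(r)
z,_=zone(d,(280,85,64,75),4)
for r in z[:1]: b=np.array(r[2])/4;print(280+b[0]+b[2]/2-.5,85+b[1]+b[3]/2-.5)
g=d["img"].astype(int); print([tuple(v) for v in g[119,280:294]],[tuple(v) for v in g[119,332:346]])
a=grab("top");z,_=zone(a,(240,160,45,45)); print([np.round(r[0],1) for r in z])
E
```

```text
position: [0.5274, 0.1386, 0.0508]
width: 0.031
clock: 8.45 position: [0.5273, 0.1386, 0.0508] width: 0.0314 
clock: 8.87 position: [0.5273, 0.1386, 0.0508] width: 0.0312 
clock: 9.28 position: [0.5273, 0.1386, 0.0508] width: 0.0311 
clock: 9.7 position: [0.5273, 0.1386, 0.0508] width: 0.0314 
clock: 10.12 position: [0.5273, 0.1386, 0.0508] width: 0.0311 
clock: 10.53 position: [0.5273, 0.1387, 0.0508] width: 0.0315 
clock: 10.95 position: [0.5273, 0.1386, 0.0508] width: 0.0314 
clock: 11.37 position: [0.5273, 0.1387, 0.0508] width: 0.0313 
clock: 11.78 position: [0.5273, 0.1386, 0.0508] width: 0.0309 
clock: 12.2 position: [0.5273, 0.1386, 0.0508] width: 0.0314 
clock: 12.62 position: [0.5273, 0.1386, 0.0508] width: 0.031 
[(113, 292.0, 122), (114, 292.1, 124), (115, 292.0, 123), (116, 291.9, 129), (117, 291.7, 138), (118, 291.6, 140), (119, 291.2, 151), (120, 291.3, 151), (121, 291.9, 128)]
[(113, 332.7, 146), (114, 332.7, 156), (115, 332.9, 160), (116, 333.1, 186), (117, 333.3, 224), (118, 333.4, 248), (119, 333.3, 251), (120, 333.2, 255), (121, 333.1, 250)]
311.875 116.625
[(np.i
[... 596 characters left out ...]
4(98), np.int64(80), np.int64(53))] [(np.int64(82), np.int64(67), np.int64(45)), (np.int64(81), np.int64(67), np.int64(44)), (np.int64(83), np.int64(67), np.int64(44)), (np.int64(89), np.int64(73), np.int64(49)), (np.int64(91), np.int64(77), np.int64(59)), (np.int64(94), np.int64(89), np.int64(80)), (np.int64(104), np.int64(102), np.int64(101)), (np.int64(113), np.int64(112), np.int64(110)), (np.int64(128), np.int64(125), np.int64(121)), (np.int64(171), np.int64(168), np.int64(156)), (np.int64(214), np.int64(209), np.int64(192)), (np.int64(223), np.int64(220), np.int64(205)), (np.int64(221), np.int64(218), np.int64(203)), (np.int64(222), np.int64(219), np.int64(204))]
[array([260.3, 183.1])]
```

The tips are centred on the zone (mid 311.95 against 311.9 px). They have been still for over 4 s at a mean opening of 31.2 mm, about a 24 mm gap.

```bash
python3 -c "
from rig import manip, imaging
print(manip.sign_off())"
```

```text
the job is handed in; nothing more can be done
None
```

The job is handed in: the arm still holds the tweezers with their points about 4 mm above the plate, one over each side of the widest zone, squeezed to a gap of about 24 mm, and they were held still there for over 4 s.

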